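Lay the peeler on the board, turned round, handle to the cook

TASK

The peeler lies with its blade towards the robot. Pick it up, turn it round and lay it flat on the middle of the wooden chopping board, along the board's length, with its handle at the board's end nearer the robot and its blade pointing away. Lay it down gently, without dropping it, and leave the bottle opener, the teaspoon and the board where they are.

Things in the scene. Friction and masses are not known exactly. Their poses are not given: they have to be found in the camera images.
- peeler: vegetable peeler, lying flat: slim straight handle with a narrow slotted metal blade in line with it; 170 mm long, 25 mm wide, 17 mm high, 0.06 to 0.11 kg, to be gripped across its width anywhere near the middle. Origin: the middle of its underside. Its x axis runs along it from handle to blade tip (blade at +x, handle end at x = -85 mm), z up. At the start it lies on the worktop among the other two tools, handle pointing away from the robot and to the left.
- peeler_tip (a point): the peeler's blade tip: 85 mm along the peeler's +x from its origin, 9 mm above its underside.
- board: plain wooden chopping board lying loose and flat on the worktop to the left of the tools, 220 x 150 mm, 22 mm thick, 0.46 kg. Origin: the middle of its underside; its flat top is 22 mm above it. Its y axis runs along the 220 mm length and points towards the end nearer the robot, within about 20 degrees of straight; x across the 150 mm width.
- bottle_opener: bottle opener, a bystander like the peeler but with a wide open metal loop for a head; 174 x 41 x 20 mm, lying flat. Origin: the middle of its underside; x from handle to head. Leave it.
- teaspoon: all-metal teaspoon, a bystander, 132 x 28 x 11 mm, lying flat. Origin: the middle of its underside; x runs along it. Leave it.

How it is judged:
By the outcome, as a careful person would: the job done as asked, in the order asked, and still so for the second after the job is handed in, with the robot touching nothing.
It also fails if it takes over 38 s, if anything falls off the work surface, if the arm or the gripper's body presses on something with over 40 N, if the wrist force passes 120 N, or if a joint passes its speed limit or range.

ROBOT

A 6-joint arm with a two-finger parallel gripper is mounted at the origin on a cart in front of the work surface, level with it; the furniture and walls round the work are solid. World frame = base frame: x ahead of the robot, y to its left, z up, the work surface at z = 0. Lengths are in mm, angles in rad, forces in N, time in s.
With the tool pointing down it reaches from about 250 to 775 mm from the base axis. Payload 4 kg.
Tool frame: the origin (TCP) lies on the mounting face of the last link; the fingertips stand 173 mm ahead of it and the grasp point (between the pads) lies 155 mm ahead of it (env.grasp_offset is the z of the grasp point in the tool frame, in mm); z points along the fingers, y is the line along which they close (so a half turn about z gives the same grasp; the last joint's range is limited). The gripper opens to 85 mm and grips with 20 to 120 N. Pads are 22 mm wide; open, the fingers measure 114 mm over their backs; the gripper's body (76 mm by 85 mm) begins 54 mm behind the grasp point. The pads swing forward as they close: fully open they stand 13 mm farther back than shut.
Start: joints at [-1.292, 0.087, 1.371, -0, 1.684, -0.103], TCP at [204.919, -510.4, 404.741] pointing down, gripper open.
Joint ranges: [-3.1, 3.1], [-0.76, 2.03], [0.27, 2.55], [-1.08, 4.22], [0.17, 2.65], [-2.57, 2.57]. Speed limits (rad/s): [2.79, 2.79, 3.14, 3.14, 3.14, 3.14].

INTERFACE

Orientations are given as a rotation vector (axis times angle).
In Python, from station import readout, viewer, env gives the robot as it stands.
- The arm moves only by the shell command python3 -m creep 'ROWS' [OPENING] [FORCE]. ROWS is JSON, a list of rows, each an object with "travel": the shift along the world's x, y, z in mm, a list of three; "twist": the turn, a rotation vector about the world's x, y, z in degrees, a list of three. A call has 1 to 5 rows; each row is the pose to reach, as a shift and turn from the pose commanded when the call began; what a row does not reach only later rows make up. A row lasts 1/8 s, in which the tool goes at most 62.5 mm and 10.7 degrees, less where a joint would pass 70% of its speed; a pose out of reach is approached as far as the arm can. A call with a gripper value outside its range is refused whole. OPENING is the finger opening in mm, from 0 to 85.4, set as the call begins (- or left out, the last holds). The fingers move at their own pace and stop on an object; FORCE is the grip in N (left out, the last holds). Time passes only in rows, so rows that repeat a pose let the fingers close. It gives the time, the measured TCP pose, the force, the opening and the grip force at its end, in the units of the state.
- readout.observe(): the state, without advancing time (a new reading comes with each control period).
- viewer.read_camera(name): name is "scene" or "top" or "wrist"; returns the picture (400x640x3 uint8, red, green, blue); there is no depth.
- viewer.get_calibration(name): a dict with "fx", "fy", "cx", "cy" (pixels), "distortion" ([k1, k2, p1, p2, k3] as OpenCV has them; the pictures are not rectified), "rvec" (rotation vector, rad) and "tvec" (3), from world to camera coordinates, as OpenCV has them. Camera axes: x right, y down, z forward; pixel columns grow to the right and rows downward; lengths in mm; the calibration is good to about 2 mm. A picture is of the moment at which its call begins: read the wrist's pose just before it. get_calibration takes no time and is no camera call; for the wrist camera it gives the pose at the moment of the call.
- env.job_done(): hands the job in; it is judged then, once.
Trained networks look in the newest picture that a camera, given by its name, has taken for a name from the list of things; names that differ only in an ending like _2 or _b are one class to them, and where a whole thing is asked for, a point or a joint stands for the part that bears it (a point fixed in the world has none). Each returns a list of dicts, best first, with "p" (0 to 1); they miss things now and then, are a little off and sometimes report something else, mostly with a low value. They report only what shows in the picture. A call takes as long as a camera call.
- viewer.look_for(camera, query): "extent" ([left, top, width, height] in pixels, round what is visible of it).
- viewer.regions_of(camera, query): "mask" (400x640 bool, what is visible of it) and "extent" ([left, top, width, height] in pixels, round what is visible of it).
The state is a dict: "time": time; "joint_pos": joint angles; "joint_vel": joint speeds; "joint_efforts": joint torques, N m; "tcp_pos": TCP position; "ee_rot": TCP orientation; "wrist_force": force on the tool from outside, world axes, zero at the start; "torque": the same for the moment, N m; "opening": opening from 0.0 (shut) to 1.0 (fully open); "gripper_force": force on a finger pad.
Only numpy, scipy, OpenCV 4.12 (cv2) and the standard library are available. Lean on these libraries where they do the work, as an engineer would, in place of code of your own. Each camera call takes 0.05 s, during which the arm holds its last target. There are 200 camera calls.

## Working session

There is one attempt and no reset: what is moved stays moved. The work goes in short steps, Python scripts to look and compute and a shell command to move; the robot and the scene stay as the last step left them, time stands still between calls to the robot, and variables do not carry over. Pictures are saved under pics/ and viewed, at most 10 in all, crops included, and the job is handed in when it is done.

```bash
mkdir -p pics
cat > h.py <<'E'
import numpy as np, cv2
from station import readout, viewer, env
def ray(cam,px,z):
    c=viewer.get_calibration(cam); K=np.array([[c['fx'],0,c['cx']],[0,c['fy'],c['cy']],[0,0,1.]])
    u=cv2.undistortPoints(np.array(px,float).reshape(-1,1,2),K,np.array(c['distortion'],float)).reshape(-1,2)
    R=cv2.Rodrigues(np.array(c['rvec'],float))[0]; t=np.array(c['tvec'],float).ravel()
    o=-R.T@t; d=np.c_[u,np.ones(len(u))]@R
    return o+d*((z-o[2])/d[:,2])[:,None]
def rect(cam,q,z):
    r=viewer.regions_of(cam,q)
    for e in r[:2]:
        m=e['mask'].astype(np.uint8); ys,xs=np.nonzero(m)
        P=ray(cam,np.c_[xs,ys],z)[:,:2]
        (c,s,a)=cv2.minAreaRect(P.astype(np.float32))
        w=np.linalg.eigh(np.cov(P.T))[1][:,1]
        print(cam,q,round(e['p'],2),e['extent'],'rect',np.round(c,1),np.round(s,1),round(a,1),'pca ang',round(np.degrees(np.arctan2(w[1],w[0])),1),'mean',P.mean(0).round(1))
E
python3 - <<'E'
from h import *
s=readout.observe(); print(s['time'],s['tcp_pos'],s['ee_rot'])
for cam in('top','scene'):
    im=viewer.read_camera(cam); cv2.imwrite(f'pics/{cam}0.png',im[:,:,::-1])
    for q,z in(('peeler',8),('board',22),('bottle_opener',8),('teaspoon',5),('peeler_tip',9)): rect(cam,q,z)
E
```

```text
0.0 [ 204.88524692 -510.28412763  403.48836477] [-3.08226395e+00 -5.95674707e-01  3.04427869e-04]
top peeler 0.62 [421.8, 146.9, 33.4, 66.1] rect [ 496.7 -362.9] [167.7  26.6] 20.9 pca ang -157.9 mean [ 507.7 -359.4]
top board 0.86 [170.5, 135.1, 64.0, 89.3] rect [508.3 227.4] [219.  154.2] 3.3 pca ang -177.0 mean [506.4 227. ]
top bottle_opener 0.79 [304.6, 170.7, 31.0, 65.6] rect [440.  -64.2] [170.8  40.7] 14.9 pca ang -161.6 mean [440.2 -68.2]
top teaspoon 0.62 [300.3, 171.9, 36.1, 63.5] rect [440.6 -67.8] [171.9  39.5] 17.5 pca ang -161.9 mean [437.9 -69.5]
top teaspoon 0.49 [365.1, 171.4, 23.3, 49.4] rect [ 462.7 -212.2] [129.5  26. ] 24.9 pca ang -157.3 mean [ 473.3 -205.5]
top peeler_tip 0.83 [419.4, 151.5, 32.2, 59.4] rect [ 497.5 -364.3] [166.2  26.7] 24.2 pca ang -157.4 mean [ 507.5 -358.9]
scene peeler 0.68 [331.6, 167.4, 49.1, 3.2] rect [ 499.9 -361.7] [164.4  54.7] 15.3 pca ang -168.0 mean [ 516.8 -353.6]
scene board 0.98 [176.2, 234.3, 122.1, 60.2] rect [498.7 242.3] [230.2 167.9] 2.8 pca ang 178.5 mean [493.1 247.6]
scene bottle_opener 0.62 [294.7, 208.6, 69.8, 7.5] rect [440.3 -63.9] [166.9  39.5] 27.8 pca ang -152.9 mean [422.5 -74.3]
scene teaspoon 0.48 [325.0, 188.0, 39.9, 4.3] rect [ 466.9 -208.3] [111.9  27.6] 27.9 pca ang -159.4 mean [ 491.4 -196.7]
scene peeler_tip 0.73 [332.6, 170.7, 51.6, 3.4] rect [ 496.6 -356.4] [161.   47.9] 14.9 pca ang -166.7 mean [ 510.6 -352.3]
```

View pics/top0.png

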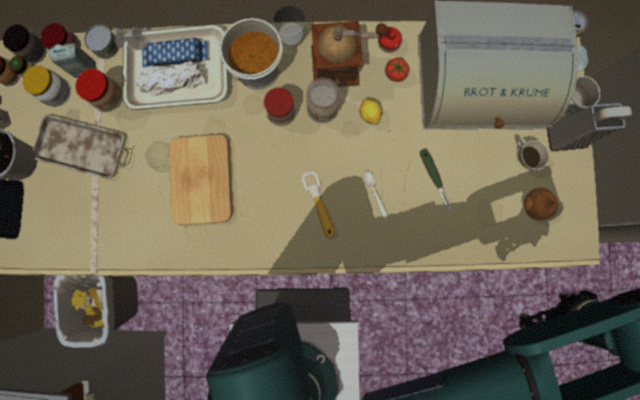

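The top view shows the peeler with its green handle at (427,155) and its blade at (446,203). The teaspoon is at (375,190), the opener at (320,205), and the board is centred at (200,178). The tool yaw already matches the peeler, so I'll go above it.

```bash
python3 -m creep '[{"travel":[55,28,0],"twist":[0,0,0]},{"travel":[110,56,-5],"twist":[0,0,0]},{"travel":[165,84,-10],"twist":[0,0,0]},{"travel":[215,110,-20],"twist":[0,0,0]},{"travel":[255,130,-30],"twist":[0,0,0]}]' 85
python3 -m creep '[{"travel":[32,16,-20],"twist":[0,0,0]},{"travel":[32,16,-20],"twist":[0,0,0]},{"travel":[32,16,-20],"twist":[0,0,0]}]'
python3 - <<'E'
from h import *
for cam in('top','wrist'):
    im=viewer.read_camera(cam); cv2.imwrite(f'pics/{cam}1.png',im[:,:,::-1])
    for q,z in(('peeler',8),('peeler_tip',8)): rect(cam,q,z)
    if cam=='top': rect(cam,'board',22)
s=readout.observe(); print(s['time'],s['tcp_pos'],s['ee_rot'],s['wrist_force'],s['joint_pos'])
E
```

```text
time: 1.23
tcp_pos: [461.8, -379.0, 374.6]
ee_rot: [3.084, 0.598, 0.001]
wrist_force: [0.1, -0.2, 0.4]
opening: 0.996
gripper_force: 0.0
time: 1.6
tcp_pos: [491.7, -364.6, 354.9]
ee_rot: [3.084, 0.596, -0.001]
wrist_force: [-0.6, 0.3, 0.2]
opening: 0.994
gripper_force: 0.0
top peeler 0.85 [421.5, 149.7, 19.6, 30.5] rect [ 541.4 -344.8] [73.1 27.1] 21.6 pca ang -161.0 mean [ 542.  -344.9]
top peeler_tip 0.52 [421.3, 150.5, 15.6, 27.4] rect [ 541.  -345.3] [72.5 27.4] 19.5 pca ang -160.9 mean [ 541.7 -344.6]
top board 0.95 [171.6, 135.7, 63.5, 92.2] rect [507.6 226.2] [222.6 156.4] 3.1 pca ang -176.6 mean [506.2 226.2]
wrist peeler 0.57 [298.7, 72.3, 28.0, 182.5] rect [ 497.9 -361.9] [166.3  25.5] 22.3 pca ang -156.5 mean [ 514.4 -356.6]
wrist peeler_tip 0.7 [301.1, 70.5, 29.2, 182.3] rect [ 498.7 -364.2] [165.5  24.9] 24.7 pca ang -156.5 mean [ 514.8 -356.3]
1.95 [ 491.35319409 -364.92484592  355.37743168] [3.08398393e+00 5.94051498e-01 9.58061442e-04] [ 1.07527334 -0.00110961 -0.43173769] [-7.31401167e-01  2.38487279e-01  1.29525273e+00 -6.72236861e-05
  1.60675479e+00  4.58804750e-01]
```

View pics/wrist1.png

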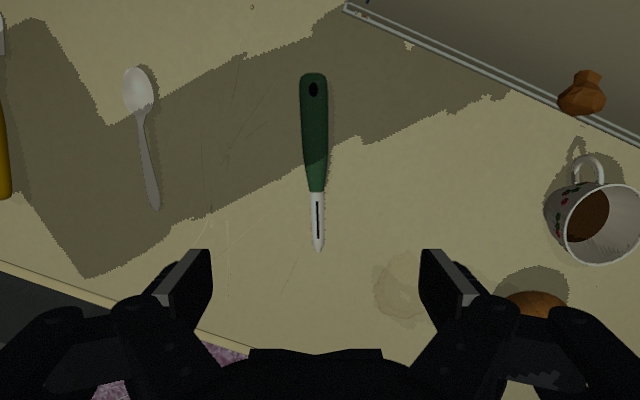

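The wrist view shows the peeler between the open fingers, from handle end (313,73) to tip (319,251). The teaspoon and mug are clear of the fingers.

Run:
```python
from h import *
P=ray('wrist',[(313,73),(319,251),(313,130),(317,191)],9); print(P.round(1)); d=P[1]-P[0]; print('len',np.linalg.norm(d),'mid',(P[0]+P[1])/2,'ang',np.degrees(np.arctan2(d[1],d[0])))
s=readout.observe(); print(s['tcp_pos'],s['ee_rot'])
for p in((505,-285,9),(505,-440,9)):pass
```

```text
[[ 574.1 -330.4    9. ]
 [ 423.  -396.7    9. ]
 [ 529.3 -348.2    9. ]
 [ 478.5 -372.3    9. ]]
len 164.94996235641526 mid [ 498.54917724 -363.53192842    9.        ] ang -156.31486190571005
[ 491.35319409 -364.92484592  355.37743168] [3.08398393e+00 5.94051498e-01 9.58061442e-04]
```

```bash
python3 -m creep '[{"travel":[11,4,-35],"twist":[0,0,2]},{"travel":[11,4,-85],"twist":[0,0,2]},{"travel":[11,4,-125],"twist":[0,0,2]},{"travel":[11,4,-145],"twist":[0,0,2]},{"travel":[11,4,-155],"twist":[0,0,2]}]' 60
python3 -m creep '[{"travel":[0,0,-10],"twist":[0,0,0]},{"travel":[0,0,-20],"twist":[0,0,0]},{"travel":[0,0,-20],"twist":[0,0,0]}]'
python3 - <<'E'
from h import *
im=viewer.read_camera('wrist'); cv2.imwrite('pics/wrist2.png',im[:,:,::-1])
E
```

```text
time: 2.58
tcp_pos: [502.8, -360.6, 199.2]
ee_rot: [-3.073, -0.649, 0.0]
wrist_force: [0.3, -1.1, 0.7]
opening: 0.704
gripper_force: 0.0
time: 2.95
tcp_pos: [502.8, -360.3, 179.4]
ee_rot: [-3.073, -0.65, 0.001]
wrist_force: [0.5, 0.7, -0.7]
opening: 0.7
gripper_force: 0.0
```

View pics/wrist2.png

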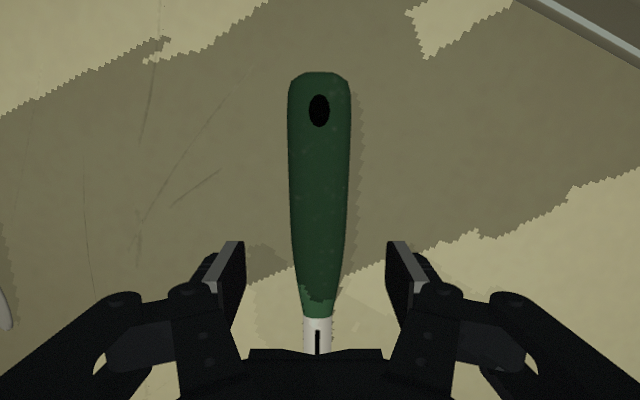

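The peeler is centred and aligned between the pads, with the handle running from row 72 to row 315. I'll lower slightly and close.

```bash
python3 -m creep '[{"travel":[0,0,-2],"twist":[0,0,0]},{"travel":[0,0,-4],"twist":[0,0,0]},{"travel":[0,0,-4],"twist":[0,0,0]}]'
python3 -m creep '[{"travel":[0,0,0],"twist":[0,0,0]},{"travel":[0,0,0],"twist":[0,0,0]},{"travel":[0,0,0],"twist":[0,0,0]},{"travel":[0,0,0],"twist":[0,0,0]},{"travel":[0,0,0],"twist":[0,0,0]}]' 5 50
python3 -m creep '[{"travel":[0,0,0],"twist":[0,0,0]},{"travel":[0,0,0],"twist":[0,0,0]},{"travel":[0,0,0],"twist":[0,0,0]},{"travel":[0,0,0],"twist":[0,0,0]}]'
```

```text
time: 3.38
tcp_pos: [502.9, -360.4, 175.7]
ee_rot: [3.074, 0.65, -0.0]
wrist_force: [-0.1, -0.1, -1.5]
opening: 0.701
gripper_force: 0.0
time: 4.0
tcp_pos: [503.1, -360.5, 176.1]
ee_rot: [3.073, 0.65, 0.001]
wrist_force: [0.0, -0.5, 2.3]
opening: 0.277
gripper_force: 51.7
time: 4.5
tcp_pos: [503.1, -360.5, 176.1]
ee_rot: [3.073, 0.65, 0.001]
wrist_force: [0.6, -0.8, 2.0]
opening: 0.279
gripper_force: 51.9
```

```bash
python3 -m creep '[{"travel":[0,0,15],"twist":[0,0,0]},{"travel":[0,0,45],"twist":[0,0,0]},{"travel":[0,0,85],"twist":[0,0,0]},{"travel":[0,0,125],"twist":[0,0,0]},{"travel":[0,0,150],"twist":[0,0,0]}]'
python3 -m creep '[{"travel":[0,20,0],"twist":[0,0,5]},{"travel":[0,50,0],"twist":[0,0,13]},{"travel":[0,80,0],"twist":[0,0,22]},{"travel":[0,115,0],"twist":[0,0,31]},{"travel":[0,147,0],"twist":[0,0,40]}]'
python3 -m creep '[{"travel":[0,29,0],"twist":[0,0,8]},{"travel":[0,58,0],"twist":[0,0,16]},{"travel":[0,88,0],"twist":[0,0,24]},{"travel":[0,117,0],"twist":[0,0,32]},{"travel":[0,147,0],"twist":[0,0,40]}]'
python3 -m creep '[{"travel":[0,29,0],"twist":[0,0,8]},{"travel":[0,58,0],"twist":[0,0,16]},{"travel":[0,88,0],"twist":[0,0,24]},{"travel":[0,117,0],"twist":[0,0,32]},{"travel":[0,147,0],"twist":[0,0,40]}]'
python3 -m creep '[{"travel":[0,40,0],"twist":[0,0,10]},{"travel":[0,75,0],"twist":[0,0,20]},{"travel":[0,110,0],"twist":[0,0,29]},{"travel":[0,135,0],"twist":[0,0,36]},{"travel":[0,146,0],"twist":[0,0,39]}]'
python3 -m creep '[{"travel":[0,0,0],"twist":[0,0,0]},{"travel":[0,0,0],"twist":[0,0,0]}]'
python3 - <<'E'
from h import *
s=readout.observe(); print(s['time'],s['tcp_pos'],s['ee_rot'],s['opening'],s['gripper_force'],np.round(s['joint_pos'],2))
im=viewer.read_camera('wrist'); cv2.imwrite('pics/wrist3.png',im[:,:,::-1])
rect('wrist','board',22)
z=s['tcp_pos'][2]-176+9
print('z',z); rect('wrist','peeler',z)
E
```

```text
time: 5.12
tcp_pos: [502.9, -360.3, 328.6]
ee_rot: [3.072, 0.649, 0.002]
wrist_force: [0.8, 0.2, -0.8]
opening: 0.281
gripper_force: 51.4
time: 5.75
tcp_pos: [502.5, -212.1, 325.7]
ee_rot: [-2.661, -1.668, 0.001]
wrist_force: [-0.4, -0.0, -1.6]
opening: 0.278
gripper_force: 51.4
time: 6.38
tcp_pos: [502.4, -65.4, 325.7]
ee_rot: [-1.931, -2.477, 0.001]
wrist_force: [0.7, -0.1, -1.1]
opening: 0.275
gripper_force: 51.4
time: 7.0
tcp_pos: [502.4, 81.5, 325.8]
ee_rot: [-0.967, -2.988, 0.001]
wrist_force: [0.4, 0.2, -0.8]
opening: 0.28
gripper_force: 51.4
time: 7.62
tcp_pos: [502.5, 227.7, 325.6]
ee_rot: [0.084, -3.139, 0.001]
wrist_force: [0.7, 0.1, -0.1]
opening: 0.282
gripper_force: 51.4
time: 7.88
tcp_pos: [503.0, 225.8, 325.7]
ee_rot: [0.076, -3.14, 0.001]
wrist_force: [-0.3, 0.1, -0.1]
opening: 0.278
gripper_force: 51.4
7.875 [502.95700271 225.77767775 325.70840009] [ 7.59188848e-02 -3.14038181e+00  9.95152696e-04] 0.2776561691953641 51.4165198802948 [ 0.32  0.12  1.49 -0.    1.53 -1.3 ]
wrist board 0.58 [219.9, 48.4, 199.8, 262.5] rect [508.1 229.7] [218.1 149.2] 3.3 pca ang -160.5 mean [475.5 229.8]
z 158.7084000884209
wrist peeler 0.83 [281.7, 70.7, 67.8, 285.7] rect [488.4 225.2] [123.6  25.3] 2.9 pca ang -177.2 mean [476.1 224.7]
```

View pics/wrist3.png

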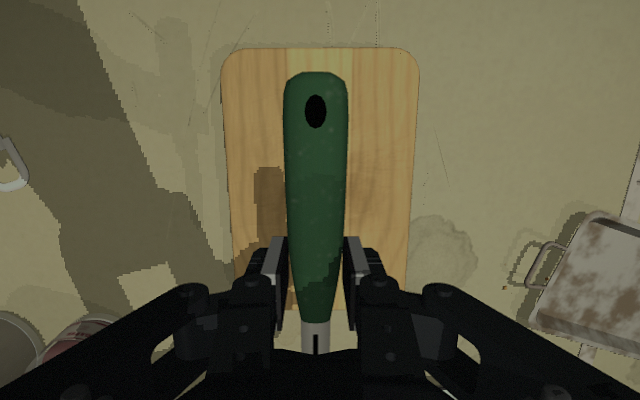

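Over the board: the handle end shows at (316,72), inside the board's near edge at row 48, and the peeler lines up with the board. I'll descend with a +2 mm y trim.

```bash
python3 -m creep '[{"travel":[-1,2,-20],"twist":[0,0,0]},{"travel":[-1,2,-55],"twist":[0,0,0]},{"travel":[-1,2,-85],"twist":[0,0,0]},{"travel":[-1,2,-105],"twist":[0,0,0]},{"travel":[-1,2,-115],"twist":[0,0,0]}]'
python3 -m creep '[{"travel":[0,0,-3],"twist":[0,0,0]},{"travel":[0,0,-6],"twist":[0,0,0]},{"travel":[0,0,-8],"twist":[0,0,0]},{"travel":[0,0,-10],"twist":[0,0,0]},{"travel":[0,0,-10],"twist":[0,0,0]}]'
python3 - <<'E'
from h import *
im=viewer.read_camera('scene'); cv2.imwrite('pics/s4.png',cv2.resize(im[200:320,150:330,::-1],None,fx=4,fy=4))
E
```

```text
time: 8.65
tcp_pos: [501.6, 227.9, 209.4]
ee_rot: [0.077, -3.139, 0.001]
wrist_force: [-0.4, -0.0, -0.7]
opening: 0.28
gripper_force: 51.4
time: 9.28
tcp_pos: [501.9, 228.6, 200.8]
ee_rot: [-0.079, 3.14, 0.0]
wrist_force: [-0.2, 0.3, -0.3]
opening: 0.279
gripper_force: 51.4
```

View pics/s4.png

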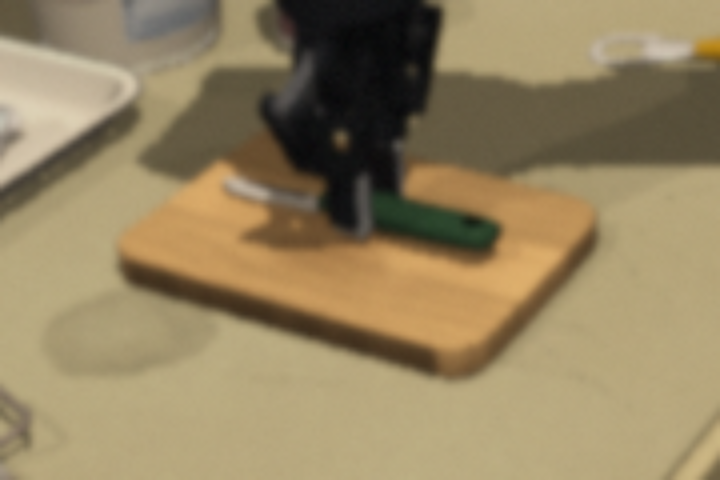

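The crop shows the peeler level just above the board, its handle end at (485,235) towards the robot and its blade at (240,188) pointing away. I'll inch down until it touches.

```bash
python3 -m creep '[{"travel":[0,0,-1],"twist":[0,0,0]},{"travel":[0,0,-1],"twist":[0,0,0]},{"travel":[0,0,-1.5],"twist":[0,0,0]},{"travel":[0,0,-1.5],"twist":[0,0,0]}]'
python3 -m creep '[{"travel":[0,0,-0.5],"twist":[0,0,0]},{"travel":[0,0,-1],"twist":[0,0,0]},{"travel":[0,0,-1],"twist":[0,0,0]}]'
```

```text
time: 9.82
tcp_pos: [501.9, 228.6, 199.2]
ee_rot: [0.079, -3.141, -0.0]
wrist_force: [-1.7, -0.6, 0.5]
opening: 0.279
gripper_force: 51.4
time: 10.2
tcp_pos: [501.9, 228.6, 198.2]
ee_rot: [0.079, -3.14, -0.0]
wrist_force: [-0.1, -0.1, -0.3]
opening: 0.278
gripper_force: 51.4
```

```bash
python3 -m creep '[{"travel":[0,0,-0.5],"twist":[0,0,0]},{"travel":[0,0,-0.5],"twist":[0,0,0]},{"travel":[0,0,-0.5],"twist":[0,0,0]}]'
python3 -m creep '[{"travel":[0,0,-0.5],"twist":[0,0,0]},{"travel":[0,0,-0.5],"twist":[0,0,0]},{"travel":[0,0,-0.5],"twist":[0,0,0]}]'
```

```text
time: 10.58
tcp_pos: [501.9, 228.6, 197.7]
ee_rot: [0.079, -3.141, -0.0]
wrist_force: [-0.1, 0.5, -0.1]
opening: 0.278
gripper_force: 51.4
time: 10.95
tcp_pos: [501.9, 228.6, 197.6]
ee_rot: [-0.079, 3.14, 0.0]
wrist_force: [-1.1, -0.1, 3.5]
opening: 0.279
gripper_force: 51.8
```

The 3.5 N reading and the stalled z show contact, so I'll release and retreat.

```bash
python3 -m creep '[{"travel":[0,0,0],"twist":[0,0,0]},{"travel":[0,0,0],"twist":[0,0,0]},{"travel":[0,0,0],"twist":[0,0,0]},{"travel":[0,0,0],"twist":[0,0,0]}]' 50 20
python3 -m creep '[{"travel":[0,0,5],"twist":[0,0,0]},{"travel":[0,0,20],"twist":[0,0,0]},{"travel":[0,0,50],"twist":[0,0,0]},{"travel":[0,0,100],"twist":[0,0,0]},{"travel":[0,0,150],"twist":[0,0,0]}]'
python3 -m creep '[{"travel":[0,-60,20],"twist":[0,0,0]},{"travel":[0,-120,40],"twist":[0,0,0]},{"travel":[0,-170,50],"twist":[0,0,0]},{"travel":[0,-200,50],"twist":[0,0,0]},{"travel":[0,-200,50],"twist":[0,0,0]}]'
python3 - <<'E'
from h import *
im=viewer.read_camera('top'); cv2.imwrite('pics/top5.png',cv2.resize(im[110:250,140:340,::-1],None,fx=4,fy=4))
rect('top','peeler',31); rect('top','board',22)
im=viewer.read_camera('scene'); rect('scene','board',22); rect('scene','peeler',31)
s=readout.observe(); print(s['time'],s['tcp_pos'],s['wrist_force'])
E
```

```text
time: 11.45
tcp_pos: [501.9, 228.6, 197.1]
ee_rot: [0.079, -3.141, -0.0]
wrist_force: [-0.2, 0.6, 0.9]
opening: 0.585
gripper_force: 0.0
time: 12.08
tcp_pos: [501.7, 228.5, 349.9]
ee_rot: [-0.079, 3.14, 0.001]
wrist_force: [0.8, -0.5, -0.8]
opening: 0.581
gripper_force: 0.0
time: 12.7
tcp_pos: [501.7, 26.9, 398.9]
ee_rot: [-0.073, 3.138, -0.0]
wrist_force: [0.5, -0.7, -0.3]
opening: 0.584
gripper_force: 0.0
top board 0.65 [168.6, 131.9, 64.0, 90.3] rect [509.3 227.4] [219.9 154.2] 3.0 pca ang -154.9 mean [502.6 246.8]
scene board 0.81 [176.0, 232.2, 124.8, 61.5] rect [500.9 242.7] [231.  169.2] 3.4 pca ang 177.8 mean [492.7 251.5]
scene peeler 0.93 [207.2, 245.0, 67.7, 16.8] rect [505.8 229. ] [161.1  41.8] 2.1 pca ang -172.3 mean [488.  231.6]
13.0 [501.87147486  29.66247833 397.27021603] [-0.27150266 -0.50459611 -0.08014556]
```

View pics/top5.png

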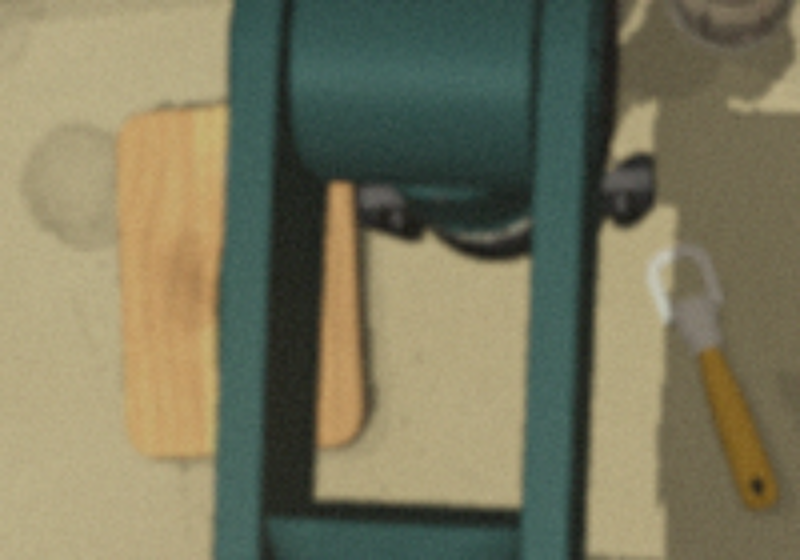

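The arm hides the middle of the board here. The opener and board haven't moved. I'll shift further right and look again.

```bash
python3 -m creep '[{"travel":[0,-50,0],"twist":[0,0,0]},{"travel":[0,-105,0],"twist":[0,0,0]},{"travel":[0,-160,0],"twist":[0,0,0]},{"travel":[0,-190,0],"twist":[0,0,0]},{"travel":[0,-200,0],"twist":[0,0,0]}]'
python3 - <<'E'
from h import *
im=viewer.read_camera('top'); cv2.imwrite('pics/top6.png',cv2.resize(im[110:250,140:340,::-1],None,fx=4,fy=4))
rect('top','peeler',31); rect('top','board',22)
s=readout.observe(); print(s['time'],s['tcp_pos'],s['wrist_force'])
E
```

```text
time: 13.62
tcp_pos: [502.1, -172.2, 396.8]
ee_rot: [0.077, -3.14, -0.001]
wrist_force: [0.2, 1.5, 0.7]
opening: 0.585
gripper_force: 0.0
top peeler 0.78 [197.7, 149.8, 10.3, 63.6] rect [506.  226.5] [156.9  25. ] 0.6 pca ang -177.8 mean [495.6 228. ]
top board 0.89 [171.5, 130.9, 61.7, 94.4] rect [509.  227.5] [223.6 154.3] 3.1 pca ang -175.5 mean [508.9 226. ]
13.775 [ 502.15000607 -170.55949478  397.0644361 ] [ 0.27837061  0.0919372  -0.65317729]
```

View pics/top6.png

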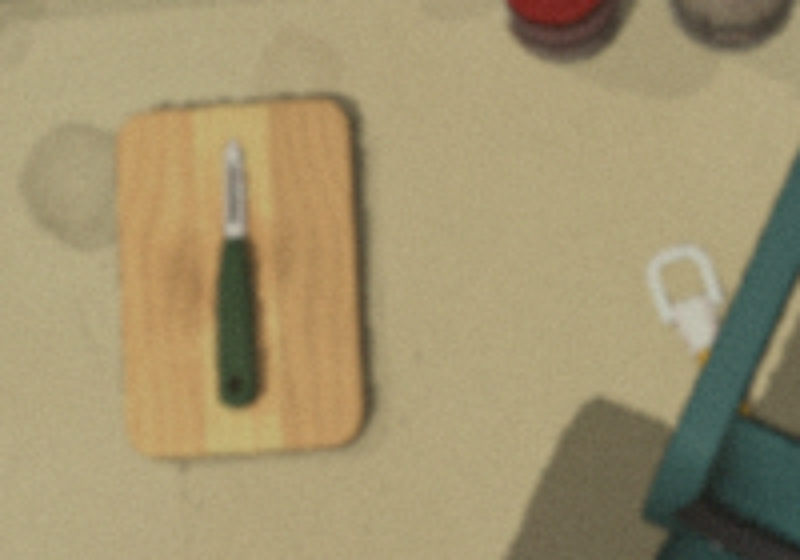

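The peeler runs from blade tip (233,145) to handle end (238,405), centred on the board (about (242,277)) and aligned with it. I'm handing in.

```bash
python3 -c "
from station import env
print(env.job_done())"
```

```text
the job is handed in; nothing more can be done
None
```

The peeler lies flat on the middle of the board, along its length with the blade pointing away; it was set down in light contact (about 3.5 N), no move I made touched the opener, teaspoon or board, and I handed the job in at about 14 s (no verdict was returned).

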